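# Seat the proud sample cassette and start the changer

## Task

One cassette in the sample changer's tray is not seated and stands higher than the other four: gently press its bare thumb pad (the end nearer the keys) down with the fingertips until the cassette is fully home, level with its neighbours, and only then press the oblong start key on the changer's front ledge all the way down and let it come up again. Do not touch any cassette's dark round sample disc, the four seated cassettes or the two round keys, never pull a cassette up, and leave the tray of spares, jar and bottle around the changer where they are.

Things in the scene. Friction and masses are not known exactly. Their poses are not given: they have to be found in the camera images.
- changer: Cream sample changer, fixed, 280 x 540 mm, top 55 mm up. Origin on the table; x = away from its keys, y = left, z up. In its frame, mm: aluminium tray 100 x 260, top 75 up, centred at x 20, y 0, a cassette in each of its five slots at y = -96, -48, 0, 48, 96, lengthwise along x; three keys on the front ledge at x = -105; measuring head 220 x 125 mm, top 170 up, at y = 243 to 368.
- proud_cassette: The cassette that stands proud: white frame 84 (x) x 40 (y) x 24 mm, 8 mm gap to its neighbours. Origin: centre of its underside; x to its far end. Far half: the sample disc; near half (x -42 to 0 mm): bare flat thumb pad. Slides straight down with about 3 N of friction onto a hard stop and stays where it is left. Keep the push under 40 N.
- thumb_pad (a point): Point on top of the proud cassette's frame in the middle of its thumb pad, 22 mm to the near side of the cassette's centre; the best place to press. 81 mm above the table when the cassette is home, the same as the seated cassettes' frames. Axes: those of the cassette.
- proud_height (a joint): How far the proud cassette stands above its home position, m: 0 = fully home, 0.009 to 0.014 at the start, at most 0.020.
- sample_disc: Round sample disc on the proud cassette, steel rim 34 mm across with a dark face, 2 mm higher than the frame, its centre 20 mm to the far side of the cassette's centre. Origin and axes: those of the cassette (centre of its underside). Not to be touched.
- cassette_a: White cassette, 84 x 40 x 24 mm, same make as proud_cassette, fully home in another slot of the tray, its frame's top 81 mm above the table. Origin: centre of its underside; x to its far end, z up. Leave alone.
- cassette_b: White cassette, 84 x 40 x 24 mm, same make as proud_cassette, fully home in another slot of the tray, its frame's top 81 mm above the table. Origin: centre of its underside; x to its far end, z up. Leave alone.
- cassette_c: White cassette, 84 x 40 x 24 mm, same make as proud_cassette, fully home in another slot of the tray, its frame's top 81 mm above the table. Origin: centre of its underside; x to its far end, z up. Leave alone.
- cassette_d: White cassette, 84 x 40 x 24 mm, same make as proud_cassette, fully home in another slot of the tray, its frame's top 81 mm above the table. Origin: centre of its underside; x to its far end, z up. Leave alone.
- start_key_top (a point): Middle of the top of the start key: dark oblong key, 46 mm (changer's y) x 20 mm (x), the longest of the three, at the right-hand end of the ledge; its top stands 7 mm above the ledge, 62 mm above the table, when up. Axes: those of the changer.
- start_key (a joint): Travel of the start key, m: 0 = up, 0.004 = all the way down. It springs back; all the way down takes about 4 N.
- stop_key_top (a point): Middle of the top of the dark round key (20 mm across, 7 mm high) 70 mm to the left of the start key. Not to be pressed.
- stop_key (a joint): Travel of that round key, m: 0 = up, 0.004 = down.
- feed_key_top (a point): Middle of the top of the other dark round key (20 mm across, 7 mm high), 130 mm to the left of the start key. Not to be pressed.
- feed_key (a joint): Travel of that round key, m: 0 = up, 0.004 = down.
- carry_tray: Loose open sheet-steel carrying tray, 210 x 140 x 22 mm, on the table to the right of the changer, holding two spare cassettes. Origin: centre of its underside; x along its length. Leave alone.
- spare_a: Spare cassette (84 x 40 x 24 mm, disc 2 mm higher) lying loose in the carrying tray, long side across it. Origin: centre of its underside; x along its length, z up. Leave alone.
- spare_b: Spare cassette (84 x 40 x 24 mm, disc 2 mm higher) lying loose in the carrying tray, long side across it. Origin: centre of its underside; x along its length, z up. Leave alone.
- sample_jar: White screw-top jar, 56 mm across, 70 mm high, loose on the table just right of the changer. Origin: centre of its underside. Leave alone.
- wash_bottle: Clear bottle, 62 mm across, 150 mm high, loose on the table just in front of the changer, before its measuring head. Origin: centre of its underside. Leave alone.

How it is judged (in metres and radians):
On the way, in this order (a step that is already met when the one before it is completed fails the run):
1. the proud cassette is pressed fully home (within 1.5 mm) (value of joint proud_height below 0.0015 m), for 0.2 s.
2. the start key is pressed all the way down (3.2 mm or more of its 4 mm) (value of joint start_key above 0.0032 m), for 0.05 s.
At the end, for the whole second after the job is handed in: The formerly proud cassette is within 1.5 mm of fully home, the start key has been pressed all the way and is up again, the other keys are up, the four seated cassettes are where they were (1.5 mm), and the tray, spares, jar and bottle are within 10 mm of where they stood, jar and bottle upright (value of joint proud_height below 0.0015 m and value of joint each of start_key, stop_key, feed_key below 0.001 m and distance of each of cassette_a, cassette_b, cassette_c, cassette_d from where it was at the start of the episode below 0.0015 m and distance of each of carry_tray, sample_jar, wash_bottle, spare_a, spare_b from where it was at the start of the episode below 0.01 m and angle between each of sample_jar, wash_bottle's own z axis and vertical below 0.2 rad); the robot touches nothing.
It fails at once if the robot touches a seated cassette or the proud cassette's sample disc (contact force between any of the fingers, the arm and cassette_a above 0.3 N or contact force between any of the fingers, the arm and cassette_b above 0.3 N or contact force between any of the fingers, the arm and cassette_c above 0.3 N or contact force between any of the fingers, the arm and cassette_d above 0.3 N or contact force between any of the fingers, the arm and sample_disc above 0.3 N).
It fails at once if the proud cassette is pulled up (more than 16 mm above home) or a seated one shifts by more than 1.5 mm (value of joint proud_height above 0.016 m or distance of any of cassette_a, cassette_b, cassette_c, cassette_d from where it was at the start of the episode above 0.0015 m).
It fails at once if a round key is pressed (more than 1 mm), or the start key is pressed (more than 1.5 mm) while the cassette stands proud by more than 1.5 mm (value of joint each of start_key, proud_height above 0.0015 m or value of joint any of stop_key, feed_key above 0.001 m).
It fails at once if the cassette or the changer is pushed with more than 40 N (contact force between any of the fingers, the arm and proud_cassette above 40 N or contact force between any of the fingers, the arm and changer above 40 N).
It fails at once if the carrying tray, a spare cassette, the jar or the bottle is moved by more than 10 mm (distance of any of carry_tray, sample_jar, wash_bottle, spare_a, spare_b from where it was at the start of the episode above 0.01 m).
It also fails if it takes over 42 s, if anything falls off the work surface, if the arm or the gripper's body presses on something with over 40 N, if the wrist force passes 120 N, or if a joint passes its speed limit or range.

## Robot

A 6-joint arm with a two-finger parallel gripper is mounted at the origin on the work surface. World frame = base frame: x ahead of the robot, y to its left, z up, the work surface at z = 0. Lengths are in mm, angles in rad, forces in N, time in s.
With the tool pointing down it reaches from about 375 to 975 mm from the base axis. Payload 3.8 kg.
Tool frame: the origin (TCP) lies midway between the tips of the shut fingers; the grasp point (between the pads) lies 19 mm behind it; z points along the fingers, y is the line along which they close (so a half turn about z gives the same grasp; the last joint's range is limited). The gripper opens to 88 mm and grips with 3 to 60 N. Pads are 18 mm wide; open, the fingers measure 123 mm over their backs; the gripper's body (75 mm by 187 mm) begins 45 mm behind the grasp point.
Start: joints at [-1.164, 0.264, 1.604, -0, 1.274, -0.037], TCP at [289.822, -609.608, 238.706] pointing down, gripper open.
Joint ranges: [-2.63, 2.63], [-0.94, 2.18], [0.31, 2.57], [-1.31, 4.45], [0, 2.66], [-2.55, 2.55]. Speed limits (rad/s): [2.57, 2.57, 3.14, 3.14, 3.14, 3.14].

## Interface

Orientations are given as a unit quaternion [w, x, y, z].
In Python, from cell import get_state, snapshot, camera_params, hand_in gives the robot as it stands.
- The arm moves only by the tool move_arm, never from a script. Its argument "rows" is a list of rows, each an object of numbers: "dx", "dy", "dz": the shift along the tool's x, y, z in cm; "wx", "wy", "wz": the turn, a rotation vector about the tool's x, y, z in degrees; "fingers": the finger opening in cm, from 0 to 8.81. In form: [{"dx": .., "dy": .., "dz": .., "wx": .., "wy": .., "wz": .., "fingers": ..}, ...]. A call has 1 to 12 rows; each row is the pose to reach, as a shift and turn from the pose commanded when the call began, along the tool's axes at that moment; what a row does not reach only later rows make up. A row lasts 1/8 s, in which the tool goes at most 62.5 mm and 10.7 degrees, less where a joint would pass 70% of its speed; a pose out of reach is approached as far as the arm can. A call with a gripper value outside its range is refused whole. The fingers move at their own pace and stop on an object; the grip force is fixed at half the most. Time passes only in rows, so rows that repeat a pose let the fingers close. It gives the time, the measured TCP pose, the force, the opening and the grip force at its end, in the units of the state.
- get_state(): the state, without advancing time (a new reading comes with each control period).
- snapshot(name): name is "side" or "top"; returns (picture, depth): 384x512x3 uint8, red, green, blue; 384x512 float32, mm along the optical axis (not along the pixel's ray), 0 where there is no reading.
- camera_params(name): a dict with "K" (3x3 intrinsics, pixels), "cam_to_world" (4x4, takes a point from camera to world coordinates). Camera axes: x right, y down, z forward; pixel columns grow to the right and rows downward; lengths in mm; the calibration is good to about 2 mm. A picture is of the moment at which its call begins. camera_params takes no time and is no camera call.
- hand_in(): hands the job in; it is judged then, once.
The state is a dict: "t": time; "qpos": joint angles; "joint_velocities": joint speeds; "joint_torque": joint torques, N m; "position": TCP position; "eef_rot": TCP orientation; "force": force on the tool from outside, world axes, zero at the start; "ft_torque": the same for the moment, N m; "gripper_width": finger opening in mm; "grasp_force": force on a finger pad.
Only numpy, scipy, OpenCV 4.12 (cv2) and the standard library are available. Lean on these libraries where they do the work, as an engineer would, in place of code of your own. Each camera call takes 0.05 s, during which the arm holds its last target. There are 200 camera calls.

## Working session

There is one attempt and no reset: what is moved stays moved. The work goes in short steps, Python scripts to look and compute and a tool call to move; the robot and the scene stay as the last step left them, time stands still between calls to the robot, and variables do not carry over. Pictures are saved under pics/ and viewed, at most 10 in all, crops included, and the job is handed in when it is done.

Besides the shell and the picture viewer there is one more tool, called after "Request:" as a command line: name --argument value ..., lists and objects as JSON in quotes. move_arm: Moves the arm, as the interface text tells. Its arguments: {"type":"object","properties":{"rows":{"type":"array"}},"required":["rows"]}

```bash
mkdir -p pics && python3 - <<'E'
from cell import *
import cv2,numpy as np
for n in("top","side"):
    p,d=snapshot(n);c=camera_params(n)
    cv2.imwrite(f"pics/{n}0.png",cv2.cvtColor(p,cv2.COLOR_RGB2BGR));np.savez(f"{n}0.npz",p=p,d=d,K=c["K"],T=c["cam_to_world"])
    print(n,np.round(c["K"],1).tolist(),np.round(c["cam_to_world"],3).tolist())
s=get_state();print(s["t"],s["position"],s["eef_rot"],s["force"])
E
```

```text
top [[399.0, 0.0, 254.8], [0.0, 399.0, 189.6], [0.0, 0.0, 1.0]] [[-0.013, -0.996, 0.088, 427.165], [-1.0, 0.013, 0.007, -97.071], [-0.008, -0.088, -0.996, 1351.411], [0.0, 0.0, 0.0, 1.0]]
side [[499.9, 0.0, 256.0], [0.0, 499.9, 188.2], [0.0, 0.0, 1.0]] [[-0.995, -0.068, 0.067, 454.308], [-0.093, 0.554, -0.827, 1028.393], [0.019, -0.829, -0.558, 849.748], [0.0, 0.0, 0.0, 1.0]]
0.1 [ 289.55583654 -609.0634348   237.51237341] [-9.59335760e-04  9.75482311e-01  2.20075674e-01 -1.98013449e-04] [ 0.17453846  0.45616474 -0.71606937]
```

View pics/top0.png

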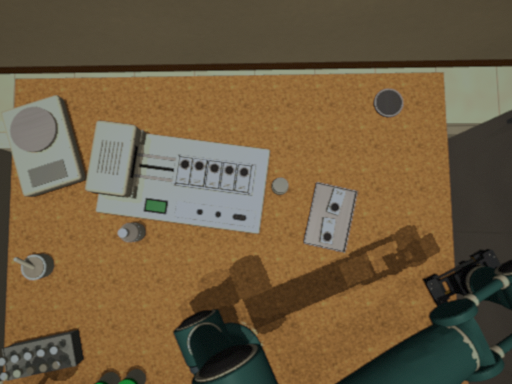

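View pics/side0.png

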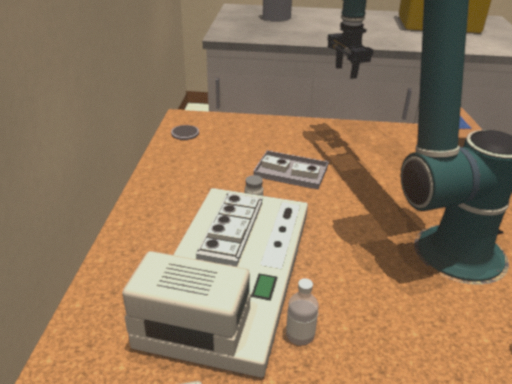

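The top view shows the five cassettes around (185–244, 160–190) px and the keys at (199,212), (218,214) and (239,217). The jar is at (281,186) and the bottle at (130,232). Next I'll fit the changer frame and read the cassette heights.

```bash
cat > h.py <<'E'
import numpy as np,cv2
def load(n):
    z=np.load(n);return z["p"],z["d"],z["K"],z["T"]
def cloud(d,K,T):
    v,u=np.indices(d.shape);X=np.stack([(u-K[0,2])/K[0,0]*d,(v-K[1,2])/K[1,1]*d,d],-1)
    return X@T[:3,:3].T+T[:3,3]
def atz(u,v,z,K,T):
    r=T[:3,:3]@np.array([(u-K[0,2])/K[0,0],(v-K[1,2])/K[1,1],1.]);return T[:3,3]+r*(z-T[2,3])/r[2]
E
python3 - <<'E'
from h import *
p,d,K,T=load("top0.npz")
W=cloud(d,K,T)
g=cv2.cvtColor(p,cv2.COLOR_RGB2GRAY)
b=cv2.inRange(g,0,85)
n,l,s,c=cv2.connectedComponentsWithStats(b[150:230,165:275],connectivity=4)
for i in range(1,n):
    if s[i,4]>8: 
        u,v=c[i]+[165,150]; print(s[i],np.round([u,v],1),np.round(atz(u,v,62 if v>200 else 83,K,T),1))
# pads heights near each slot
np.set_printoptions(linewidth=250)
print(W[176:188,178:252:1,2].round(0).astype(int)[::2])
for nm in("top0","side0"):
    im=load(nm+".npz")[0]
    cr=im[145:240,165:275] if nm=="top0" else im[180:275,190:310]
    cv2.imwrite(f"pics/{nm}c.png",cv2.cvtColor(cv2.resize(cr,None,fx=6,fy=6,interpolation=cv2.INTER_CUBIC),cv2.COLOR_RGB2BGR))
E
```

```text
[16 10  8  9 54] [184.5 163.9] [625.  136.9  83. ]
[30 12  8  8 53] [198.8 165.4] [619.3  90.8  83. ]
[45 14  9  8 52] [214.  167.7] [611.4  41.9  83. ]
[60 16  8  8 50] [228.8 169.7] [604.   -5.7  83. ]
[ 0 18  9  3 24] [168.9 169. ] [608.9 187.   83. ]
[75 18  8  8 50] [243.6 171.6] [597.4 -53.   83. ]
[ 0 51  3 13 26] [165.6 206. ] [491.5 201.5  62. ]
[32 60  5  4 18] [199.2 211.5] [472.2  92.6  62. ]
[51 62  5  5 20] [217.9 214. ] [463.5  32.2  62. ]
[68 64 13  6 57] [239.2 216.9] [453.2 -36.4  62. ]
[[88 81 83 84 81 77 78 78 83 84 80 76 74 92 86 93 89 90 87 91 90 89 92 88 88 92 79 75 79 83 81 80 84 82 81 82 79 79 81 79 80 73 70 75 81 76 84 80 80 78 83 83 81 80 81 83 77 72 77 77 81 86 84 83 81 81 81 84 84 84 82 76 71 74]
 [82 80 79 77 83 85 88 79 80 82 82 76 75 86 90 92 90 90 89 91 88 90 93 92 90 93 73 80 77 82 78 84 81 80 80 80 79 77 86 85 80 79 73 77 84 79 76 79 82 85 87 75 78 86 79 82 78 77 73 81 79 84 80 79 87 81 79 77 81 80 80 73 76 77]
 [82 79 82 81 78 81 81 81 80 81 80 77 72 93 91 90 91 91 90 93 86 92 88 89 92 85 72 79 79 81 83 81 81 82 83 82 80 79 81 78 82 73 73 76 82 77 79 77 80 79 85 76 82 81 78 82 75 75 82 77 80 86 79 80 81 85 84 84 76 80 80 79 78 71]
 [83 82 79 77 82 79 84 86 78 86 75 76 92 92 90 89 92 90 88 95 91 91 91 91 90 80 73 76 80 77 78 85 81 82 81 82 80 79 79 82 82 76 74 80 88 86 77 82 76 83 85 80 79 86 85 81 77 78 79 79 86 80 76 87 81 81 84 79 80 80 79 75 77 76]
 [76 78 73 73 73 77 77 70 79 74 74 78 77 85 86 91 88 91 90 87 91 92 93 86 91 76 75 76 78 75 83 80 82 82 78 82 82 83 78 83 73 80 73 83 79 79 82 85 82 81 86 80 78 78 81 74 75 77 82 84 80 82 83 80 83 80 85 83 77 81 78 76 77 76]
 [58 56 58 49 54 56 67 74 72 74 73 80 76 69 74 70 78 76 76 74 79 76 78 76 79 75 80 79 78 79 80 84 85 84 84 79 81 82 79 80 77 75 78 81 80 80 82 77 77 78 81 75 81 84 79 77 75 73 81 78 83 86 83 82 82 80 79 83 79 86 77 79 73 77]]
```

View pics/top0c.png

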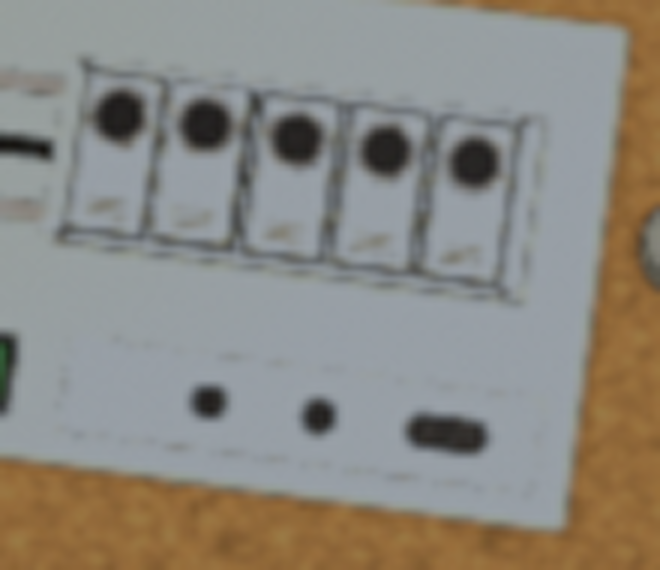

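View pics/side0c.png

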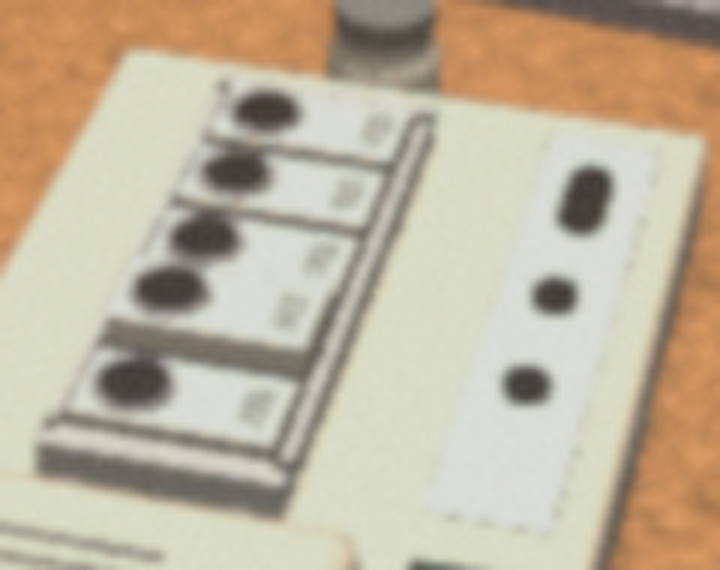

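Both views show that the proud cassette is the second from the left, in the slot at changer y = +48, about 10 mm high. Next I'll fit the changer frame with both cameras.

```bash
cat >> h.py <<'E'
from scipy.spatial.transform import Rotation as Ro
def plan(tgt,yaw_ydeg,pos=None,q=None):
    "shift (cm) and wz (deg) in tool axes to bring TCP to tgt with tool y at world angle yaw_ydeg, tool straight down"
    from cell import get_state
    s=get_state();pos=s["position"] if pos is None else np.array(pos);q=s["eef_rot"] if q is None else q
    R=Ro.from_quat(np.roll(q,-1)).as_matrix();a=np.radians(yaw_ydeg)
    y=np.array([np.cos(a),np.sin(a),0]);z=np.array([0,0,-1.]);G=np.stack([np.cross(y,z),y,z],1)
    print("t",round(s["t"],2),"d_cm",np.round(R.T@(np.array(tgt)-pos)/10,2),"rot_deg",np.round(np.degrees(Ro.from_matrix(R.T@G).as_rotvec()),2))
E
python3 - <<'E'
from h import *
def fit(pts,mod):
    pts=np.array(pts)[:,:2];mod=np.array(mod,float);mc=mod.mean(0);pc=pts.mean(0)
    U,S,V=np.linalg.svd((mod-mc).T@(pts-pc));R=(U@V).T
    t=pc-R@mc;return R,t,np.abs(pts-(mod@R.T+t)).max()
for nm,crop in(("top0",(165,150,275,230)),("side0",(190,180,310,275))):
    p,d,K,T=load(nm+".npz");g=cv2.cvtColor(p,cv2.COLOR_RGB2GRAY);x0,y0,x1,y1=crop
    n,l,s,c=cv2.connectedComponentsWithStats(cv2.inRange(g,0,85)[y0:y1,x0:x1],connectivity=4)
    P=[c[i]+[x0,y0] for i in range(1,n) if s[i,4]>14]
    if nm=="side0": print([(np.round(c[i]+[x0,y0],1).tolist(),s[i].tolist()) for i in range(1,n) if s[i,4]>8])
    # approx discs & keys
    A=np.array([[184.5,163.9],[198.8,165.4],[214,167.7],[228.8,169.7],[243.6,171.6],[199.2,211.5],[217.9,214],[239.2,216.9]]) if nm=="top0" else np.array([[212,243.8],[218.3,228.5],[224,219.7],[229.5,209],[234.5,198.5],[277.7,244.3],[282.3,229.2],[287.5,213.3]])
    P=np.array(P);Q=[P[np.argmin(((P-a)**2).sum(1))] for a in A];print(np.abs(np.array(Q)-A).max())
    zs=[83,93.5,83,83,83,62,62,62]
    pts=[atz(*q,z,K,T) for q,z in zip(Q,zs)]
    R,t,e=fit(pts[:5],[[40,y] for y in(96,48,0,-48,-96)])
    y0k=np.mean([((np.array(pts[5+i][:2])-t)@R)[1]-o for i,o in enumerate((130,70,0))]);
    R,t,e=fit(pts,[[40,y] for y in(96,48,0,-48,-96)]+[[-105,y0k+o] for o in(130,70,0)])
    f=lambda a:np.round(R@np.array(a)+t,1)
    print(nm,"yaw",np.degrees(np.arctan2(R[1,0],R[0,0])),"err",e,"y0k",y0k,"pad",f([-2,48]),"key",f([-105,y0k]))
p,d,K,T=load("top0.npz");print("bottle",atz(124,232,150,K,T),"jar",atz(281,186,70,K,T))
plan([577,96,200],-8.3)
E
```

```text
0.05000000000001137
top0 yaw -8.27131915276148 err 0.5824061088273993 y0k -100.26055793311689 pad [576.5  95.4] key [453.3 -36.5]
[([293.6, 181.5], [94, 0, 18, 5, 36]), ([305.6, 183.8], [112, 2, 8, 4, 19]), ([253.6, 185.8], [57, 4, 14, 4, 37]), ([234.0, 197.9], [40, 16, 9, 5, 31]), ([229.0, 208.0], [35, 26, 9, 5, 34]), ([287.2, 213.0], [94, 29, 7, 9, 47]), ([223.7, 218.9], [30, 36, 9, 6, 38]), ([218.0, 227.6], [24, 45, 9, 6, 42]), ([282.0, 228.9], [90, 47, 5, 4, 16]), ([211.8, 243.1], [17, 60, 10, 7, 50]), ([277.4, 243.5], [85, 62, 6, 4, 19])]
0.970588235294116
side0 yaw -8.261474173268759 err 1.158631428587256 y0k -95.44073700162244 pad [578.8  94.4] key [456.3 -32.8]
bottle [410.48590497 305.80996844 150.        ] jar [ 550.65548877 -172.67084704   70.        ]
t 0.1 d_cm [ 56.23 -51.33   3.85] rot_deg [ -0.1   -0.06 -56.27]
```

Request:
move_arm --rows '[{"dx": 4.7, "dy": -4.3, "dz": 0.3, "wz": -4.7, "fingers": 0}, {"dx": 9.4, "dy": -8.5, "dz": 0.6, "wz": -9.4, "fingers": 0}, {"dx": 14.0, "dy": -12.8, "dz": 1.0, "wz": -14, "fingers": 0}, {"dx": 18.7, "dy": -17.1, "dz": 1.3, "wz": -19, "fingers": 0}, {"dx": 23.4, "dy": -21.4, "dz": 1.6, "wz": -23.5, "fingers": 0}, {"dx": 28.1, "dy": -25.6, "dz": 1.9, "wz": -28, "fingers": 0}, {"dx": 32.8, "dy": -29.9, "dz": 2.2, "wz": -33, "fingers": 0}, {"dx": 37.4, "dy": -34.2, "dz": 2.6, "wz": -37.5, "fingers": 0}, {"dx": 42.1, "dy": -38.5, "dz": 2.9, "wz": -42, "fingers": 0}, {"dx": 46.8, "dy": -42.8, "dz": 3.2, "wz": -47, "fingers": 0}, {"dx": 51.5, "dy": -47, "dz": 3.5, "wz": -51.5, "fingers": 0}, {"dx": 56.2, "dy": -51.3, "dz": 3.8, "wz": -56.3, "fingers": 0}]'

```text
schema error: expected keys dx, dy, dz, wx, wy, wz, fingers
```

```bash
python3 - <<'E'
from h import *
plan([574.5,95.3,110],-8.3)
E
```

```text
t 0.1 d_cm [ 55.98 -51.35  12.85] rot_deg [ -0.1   -0.06 -56.27]
```

Request:
move_arm --rows '[{"dx": 4.7, "dy": -4.3, "dz": 0.3, "wx": 0, "wy": 0, "wz": -4.7, "fingers": 0}, {"dx": 9.4, "dy": -8.5, "dz": 0.6, "wx": 0, "wy": 0, "wz": -9.4, "fingers": 0}, {"dx": 14.0, "dy": -12.8, "dz": 1.0, "wx": 0, "wy": 0, "wz": -14, "fingers": 0}, {"dx": 18.7, "dy": -17.1, "dz": 1.3, "wx": 0, "wy": 0, "wz": -19, "fingers": 0}, {"dx": 23.4, "dy": -21.4, "dz": 1.6, "wx": 0, "wy": 0, "wz": -23.5, "fingers": 0}, {"dx": 28.1, "dy": -25.6, "dz": 1.9, "wx": 0, "wy": 0, "wz": -28, "fingers": 0}, {"dx": 32.8, "dy": -29.9, "dz": 2.2, "wx": 0, "wy": 0, "wz": -33, "fingers": 0}, {"dx": 37.4, "dy": -34.2, "dz": 2.6, "wx": 0, "wy": 0, "wz": -37.5, "fingers": 0}, {"dx": 42.1, "dy": -38.5, "dz": 2.9, "wx": 0, "wy": 0, "wz": -42, "fingers": 0}, {"dx": 46.8, "dy": -42.8, "dz": 3.2, "wx": 0, "wy": 0, "wz": -47, "fingers": 0}, {"dx": 51.5, "dy": -47, "dz": 3.5, "wx": 0, "wy": 0, "wz": -51.5, "fingers": 0}, {"dx": 56.2, "dy": -51.3, "dz": 3.8, "wx": 0, "wy": 0, "wz": -56.3, "fingers": 0}]'

```text
t: 1.6
position: [572.8, 86.0, 200.9]
eef_rot: [0.0, 0.755, 0.655, -0.0]
force: [0.2, -0.4, 0.4]
gripper_width: 0.0
grasp_force: 0.0
```

```bash
python3 - <<'E'
from h import *
plan([574.5,95.3,110],-8.3)
E
```

```text
t 1.6 d_cm [0.95 0.04 9.09] rot_deg [-0.01  0.02  0.2 ]
```

Request:
move_arm --rows '[{"dx": 0, "dy": -0.1, "dz": 2.5, "wx": 0, "wy": 0, "wz": 0, "fingers": 0}, {"dx": 0, "dy": -0.2, "dz": 5, "wx": 0, "wy": 0, "wz": 0, "fingers": 0}, {"dx": 0, "dy": -0.2, "dz": 8, "wx": 0, "wy": 0, "wz": 0, "fingers": 0}, {"dx": 0, "dy": -0.2, "dz": 8, "wx": 0, "wy": 0, "wz": 0, "fingers": 0}, {"dx": 0, "dy": -0.2, "dz": 8, "wx": 0, "wy": 0, "wz": 0, "fingers": 0}, {"dx": 0, "dy": -0.2, "dz": 8, "wx": 0, "wy": 0, "wz": 0, "fingers": 0}]'

```text
t: 2.35
position: [571.8, 84.3, 123.0]
eef_rot: [0.001, 0.756, 0.654, 0.001]
force: [0.2, -0.5, -0.8]
gripper_width: 0.8
grasp_force: 0.0
```

```bash
python3 - <<'E'
from h import *
from cell import *
plan([574.5,95.3,100],-8.3)
s=get_state();print(s["position"],s["force"])
for n,(a,b,c,e) in {"side":(180,300,170,290),"top":(150,260,140,230)}.items():
    p,d=snapshot(n)
    cv2.imwrite(f"pics/{n}1.png",cv2.cvtColor(cv2.resize(p[c:e,a:b],None,fx=5,fy=5,interpolation=cv2.INTER_CUBIC),cv2.COLOR_RGB2BGR))
E
```

```text
t 2.35 d_cm [1.13 0.1  2.3 ] rot_deg [ 0.16 -0.04  0.02]
[571.84335878  84.28020574 122.96835855] [ 0.22999759 -0.48857954 -0.78097224]
```

View pics/side1.png

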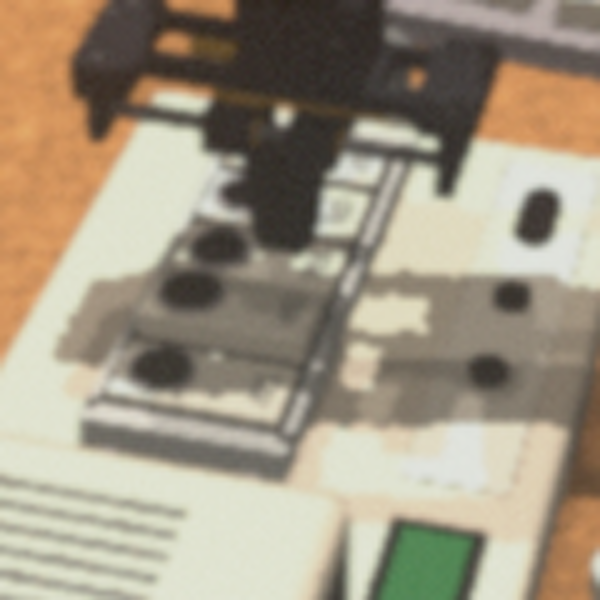

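The tip appears at crop (285,245), which is side pixel (237,219). That is right of the target slot in the picture, but the tip is also about 30 mm above it. I'll check it against the projected measured pose and look at the top view.

```bash
python3 - <<'E'
from h import *
def proj(P,K,T):
    c=T[:3,:3].T@(np.array(P)-T[:3,3]);return np.round((K@c/c[2])[:2],1)
for n in("side","top"):
    _,_,K,T=load(n+"0.npz")
    o=(180,170) if n=="side" else(150,140)
    for P in([571.8,84.3,123],[574.5,95.3,123],[574.5,95.3,92]): q=proj(P,K,T);print(n,P,q,"crop",(q-o)*5)
E
```

```text
side [571.8, 84.3, 123] [238.1 218. ] crop [290.5 240. ]
side [574.5, 95.3, 123] [236.4 220.8] crop [282. 254.]
side [574.5, 95.3, 92] [236.4 231. ] crop [282. 305.]
top [571.8, 84.3, 123] [199.  178.7] crop [245.  193.5]
top [574.5, 95.3, 123] [195.4 177.9] crop [227.  189.5]
top [574.5, 95.3, 92] [197. 179.] crop [235. 195.]
```

View pics/top1.png

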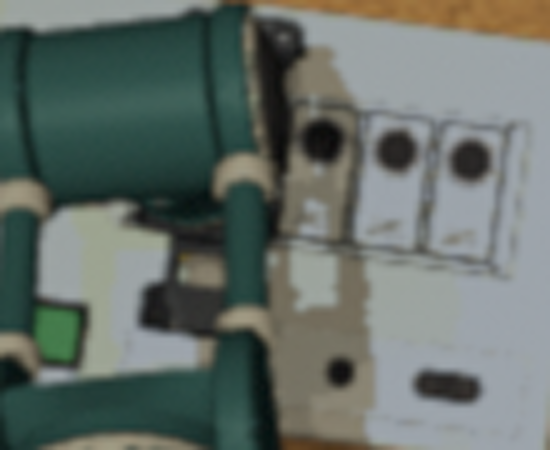

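The top view has the tip hidden behind the arm. The side view agrees with the measured pose, so I'll trust that and correct the sideways error first.

Request:
move_arm --rows '[{"dx": 1.1, "dy": 0.1, "dz": 0, "wx": 0, "wy": 0, "wz": 0, "fingers": 0}, {"dx": 1.1, "dy": 0.1, "dz": 0.5, "wx": 0, "wy": 0, "wz": 0, "fingers": 0}, {"dx": 1.1, "dy": 0.1, "dz": 1.5, "wx": 0, "wy": 0, "wz": 0, "fingers": 0}, {"dx": 1.1, "dy": 0.1, "dz": 2, "wx": 0, "wy": 0, "wz": 0, "fingers": 0}, {"dx": 1.1, "dy": 0.1, "dz": 2, "wx": 0, "wy": 0, "wz": 0, "fingers": 0}, {"dx": 1.1, "dy": 0.1, "dz": 2, "wx": 0, "wy": 0, "wz": 0, "fingers": 0}]'

```text
t: 3.2
position: [573.2, 94.9, 101.2]
eef_rot: [-0.0, 0.756, 0.654, -0.0]
force: [1.2, 0.4, 0.8]
gripper_width: 0.2
grasp_force: 0.0
```

```bash
python3 - <<'E'
from h import *
from cell import *
plan([574.5,95.3,81],-8.3)
s=get_state();print(s["position"],s["force"])
p,d=snapshot("side")
cv2.imwrite("pics/side2.png",cv2.cvtColor(cv2.resize(p[180:270,190:310],None,fx=6,fy=6,interpolation=cv2.INTER_CUBIC),cv2.COLOR_RGB2BGR))
E
```

```text
t 3.2 d_cm [0.06 0.12 2.02] rot_deg [-0.01  0.    0.02]
[573.23416352  94.91361545 101.19621656] [1.1729342  0.37124326 0.84580715]
```

View pics/side2.png

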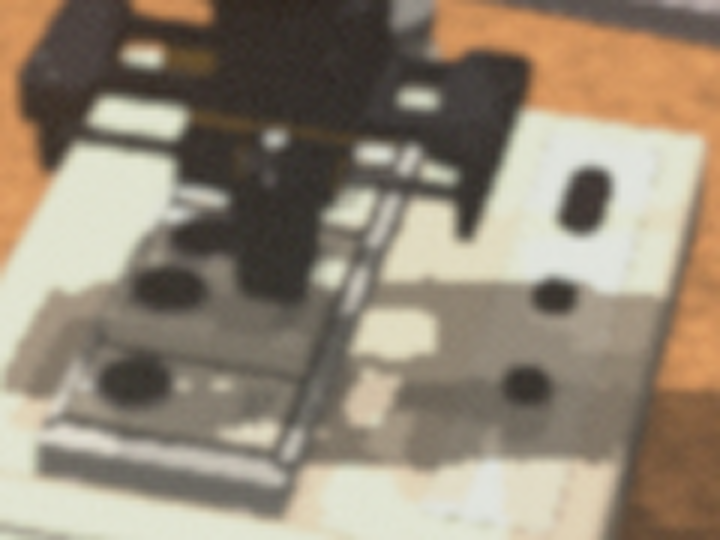

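The closed fingertips (bottom edge at crop (240–305, 292)) are over the bare thumb pad of the proud cassette, clear of its disc, which ends at column 207. Next I'll press down in small steps.

Request:
move_arm --rows '[{"dx": 0, "dy": 0.1, "dz": 0.3, "wx": 0, "wy": 0, "wz": 0, "fingers": 0}, {"dx": 0, "dy": 0.1, "dz": 0.6, "wx": 0, "wy": 0, "wz": 0, "fingers": 0}, {"dx": 0, "dy": 0.1, "dz": 0.8, "wx": 0, "wy": 0, "wz": 0, "fingers": 0}, {"dx": 0, "dy": 0.1, "dz": 1.0, "wx": 0, "wy": 0, "wz": 0, "fingers": 0}, {"dx": 0, "dy": 0.1, "dz": 1.2, "wx": 0, "wy": 0, "wz": 0, "fingers": 0}, {"dx": 0, "dy": 0.1, "dz": 1.4, "wx": 0, "wy": 0, "wz": 0, "fingers": 0}, {"dx": 0, "dy": 0.1, "dz": 1.4, "wx": 0, "wy": 0, "wz": 0, "fingers": 0}]'

```text
t: 4.12
position: [574.2, 94.9, 87.1]
eef_rot: [0.0, 0.756, 0.654, 0.0]
force: [0.5, -0.3, -0.7]
gripper_width: 0.5
grasp_force: 0.0
```

Request:
move_arm --rows '[{"dx": 0, "dy": 0, "dz": 0.1, "wx": 0, "wy": 0, "wz": 0, "fingers": 0}, {"dx": 0, "dy": 0, "dz": 0.2, "wx": 0, "wy": 0, "wz": 0, "fingers": 0}, {"dx": 0, "dy": 0, "dz": 0.3, "wx": 0, "wy": 0, "wz": 0, "fingers": 0}, {"dx": 0, "dy": 0, "dz": 0.4, "wx": 0, "wy": 0, "wz": 0, "fingers": 0}]'

```text
t: 4.62
position: [574.3, 94.9, 83.3]
eef_rot: [0.0, 0.756, 0.654, 0.0]
force: [-1.2, -0.4, 1.9]
gripper_width: 1.0
grasp_force: 1.0
```

Request:
move_arm --rows '[{"dx": 0, "dy": 0, "dz": 0.05, "wx": 0, "wy": 0, "wz": 0, "fingers": 0}, {"dx": 0, "dy": 0, "dz": 0.1, "wx": 0, "wy": 0, "wz": 0, "fingers": 0}, {"dx": 0, "dy": 0, "dz": 0.15, "wx": 0, "wy": 0, "wz": 0, "fingers": 0}, {"dx": 0, "dy": 0, "dz": 0.2, "wx": 0, "wy": 0, "wz": 0, "fingers": 0}]'

```text
t: 5.12
position: [574.3, 94.9, 81.4]
eef_rot: [0.0, 0.756, 0.654, 0.0]
force: [-2.5, -1.7, 5.8]
gripper_width: 0.5
grasp_force: 2.5
```

Request:
move_arm --rows '[{"dx": 0, "dy": 0, "dz": 0.05, "wx": 0, "wy": 0, "wz": 0, "fingers": 0}, {"dx": 0, "dy": 0, "dz": 0.1, "wx": 0, "wy": 0, "wz": 0, "fingers": 0}, {"dx": 0, "dy": 0, "dz": 0.1, "wx": 0, "wy": 0, "wz": 0, "fingers": 0}]'

```text
t: 5.5
position: [574.3, 94.9, 81.4]
eef_rot: [-0.0, 0.756, 0.654, 0.0]
force: [-4.0, 0.2, 9.0]
gripper_width: 0.2
grasp_force: 4.3
```

The height stays at 81.4 mm while the force rises, so this is the hard stop. I'll lift and check.

Request:
move_arm --rows '[{"dx": 0, "dy": 0, "dz": -0.2, "wx": 0, "wy": 0, "wz": 0, "fingers": 0}, {"dx": 0, "dy": 0, "dz": -1, "wx": 0, "wy": 0, "wz": 0, "fingers": 0}, {"dx": 0, "dy": 0, "dz": -4, "wx": 0, "wy": 0, "wz": 0, "fingers": 0}, {"dx": 0, "dy": 0, "dz": -7, "wx": 0, "wy": 0, "wz": 0, "fingers": 0}, {"dx": 0, "dy": 0, "dz": -7, "wx": 0, "wy": 0, "wz": 0, "fingers": 0}, {"dx": 0, "dy": 0, "dz": -7, "wx": 0, "wy": 0, "wz": 0, "fingers": 0}]'

```text
t: 6.25
position: [573.7, 94.8, 149.6]
eef_rot: [-0.0, 0.756, 0.654, -0.0]
force: [-1.2, 0.4, -0.7]
gripper_width: 0.6
grasp_force: 0.0
```

```bash
python3 - <<'E'
from h import *
from cell import *
plan([454.5,-35,110],-8.3)
s=get_state();print(s["position"],s["force"])
p,d=snapshot("side")
cv2.imwrite("pics/side3.png",cv2.cvtColor(cv2.resize(p[180:270,190:310],None,fx=6,fy=6,interpolation=cv2.INTER_CUBIC),cv2.COLOR_RGB2BGR))
E
```

```text
t 6.25 d_cm [-14.56  -9.93   3.97] rot_deg [-0.04  0.01  0.03]
[573.74044016  94.82316676 149.56947983] [-1.18807932  0.37136527 -0.67999806]
```

View pics/side3.png

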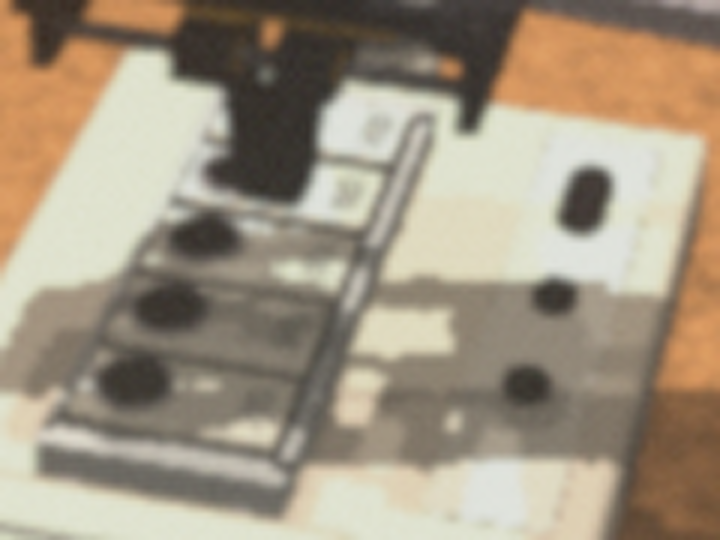

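The cassette now sits level with its neighbours: its disc is at (170,306), evenly spaced, and no side wall shows. Next I'll move to the start key.

Request:
move_arm --rows '[{"dx": -4.5, "dy": -3, "dz": 0, "wx": 0, "wy": 0, "wz": 0, "fingers": 0}, {"dx": -9, "dy": -6, "dz": 0, "wx": 0, "wy": 0, "wz": 0, "fingers": 0}, {"dx": -13, "dy": -9, "dz": 0, "wx": 0, "wy": 0, "wz": 0, "fingers": 0}, {"dx": -14.5, "dy": -9.9, "dz": 1, "wx": 0, "wy": 0, "wz": 0, "fingers": 0}, {"dx": -14.5, "dy": -9.9, "dz": 4, "wx": 0, "wy": 0, "wz": 0, "fingers": 0}, {"dx": -14.5, "dy": -9.9, "dz": 6, "wx": 0, "wy": 0, "wz": 0, "fingers": 0}, {"dx": -14.5, "dy": -9.9, "dz": 6, "wx": 0, "wy": 0, "wz": 0, "fingers": 0}, {"dx": -14.5, "dy": -9.9, "dz": 6, "wx": 0, "wy": 0, "wz": 0, "fingers": 0}]'

```text
t: 7.3
position: [455.9, -34.1, 90.2]
eef_rot: [-0.0, 0.756, 0.654, 0.0]
force: [-0.0, -0.6, -1.5]
gripper_width: 0.6
grasp_force: 0.0
```

```bash
python3 - <<'E'
from h import *
from cell import *
plan([454.5,-35,62],-8.3)
s=get_state();print(s["position"],s["force"])
p,d=snapshot("side")
cv2.imwrite("pics/side4.png",cv2.cvtColor(cv2.resize(p[160:270,190:320],None,fx=5,fy=5,interpolation=cv2.INTER_CUBIC),cv2.COLOR_RGB2BGR))
E
```

```text
t 7.3 d_cm [-0.11 -0.12  2.82] rot_deg [-0.01 -0.01  0.05]
[455.86763716 -34.12685241  90.22876759] [-0.02828408 -0.62279767 -1.48841903]
```

View pics/side4.png

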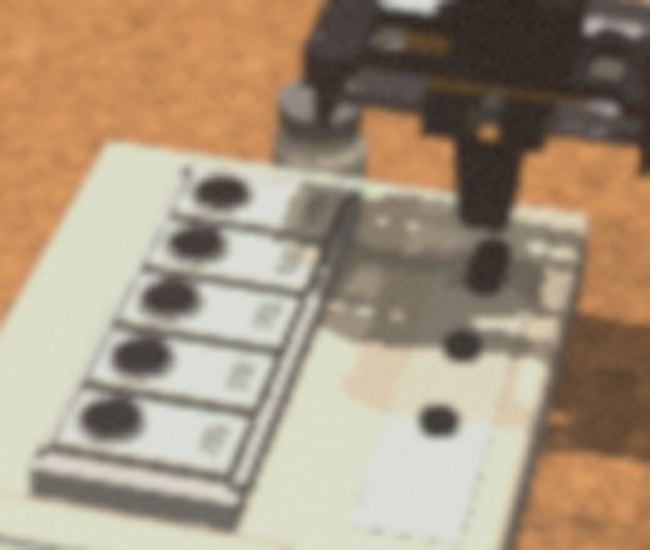

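All five cassettes are level. The fingertips (485,222) are about 28 mm above the key (487,267), which matches the projection, so I'll press.

Request:
move_arm --rows '[{"dx": -0.1, "dy": -0.1, "dz": 1.0, "wx": 0, "wy": 0, "wz": 0, "fingers": 0}, {"dx": -0.1, "dy": -0.1, "dz": 1.8, "wx": 0, "wy": 0, "wz": 0, "fingers": 0}, {"dx": -0.1, "dy": -0.1, "dz": 2.4, "wx": 0, "wy": 0, "wz": 0, "fingers": 0}, {"dx": -0.1, "dy": -0.1, "dz": 2.7, "wx": 0, "wy": 0, "wz": 0, "fingers": 0}, {"dx": -0.1, "dy": -0.1, "dz": 2.9, "wx": 0, "wy": 0, "wz": 0, "fingers": 0}, {"dx": -0.1, "dy": -0.1, "dz": 3.05, "wx": 0, "wy": 0, "wz": 0, "fingers": 0}, {"dx": -0.1, "dy": -0.1, "dz": 3.2, "wx": 0, "wy": 0, "wz": 0, "fingers": 0}, {"dx": -0.1, "dy": -0.1, "dz": 3.2, "wx": 0, "wy": 0, "wz": 0, "fingers": 0}]'

```text
t: 8.35
position: [454.0, -35.2, 58.4]
eef_rot: [-0.0, 0.756, 0.654, -0.0]
force: [-4.0, 0.8, 4.4]
gripper_width: 0.7
grasp_force: 2.0
```

Request:
move_arm --rows '[{"dx": 0, "dy": 0, "dz": 0.1, "wx": 0, "wy": 0, "wz": 0, "fingers": 0}, {"dx": 0, "dy": 0, "dz": 0.15, "wx": 0, "wy": 0, "wz": 0, "fingers": 0}, {"dx": 0, "dy": 0, "dz": 0.15, "wx": 0, "wy": 0, "wz": 0, "fingers": 0}]'

```text
t: 8.72
position: [454.0, -35.2, 58.1]
eef_rot: [-0.0, 0.756, 0.654, -0.0]
force: [-7.8, 0.3, 14.2]
gripper_width: 0.6
grasp_force: 7.3
```

The key is on its stop (58.1 mm, 14 N). I'll lift clear.

Request:
move_arm --rows '[{"dx": 0, "dy": 0, "dz": -0.3, "wx": 0, "wy": 0, "wz": 0, "fingers": 0}, {"dx": 0, "dy": 0, "dz": -1.5, "wx": 0, "wy": 0, "wz": 0, "fingers": 0}, {"dx": 0, "dy": 0, "dz": -5, "wx": 0, "wy": 0, "wz": 0, "fingers": 0}, {"dx": 0, "dy": 0, "dz": -10, "wx": 0, "wy": 0, "wz": 0, "fingers": 0}, {"dx": 0, "dy": 0, "dz": -12, "wx": 0, "wy": 0, "wz": 0, "fingers": 0}, {"dx": 0, "dy": 0, "dz": -12, "wx": 0, "wy": 0, "wz": 0, "fingers": 0}, {"dx": 0, "dy": 0, "dz": -12, "wx": 0, "wy": 0, "wz": 0, "fingers": 0}]'

```text
t: 9.6
position: [453.7, -35.1, 175.9]
eef_rot: [-0.0, 0.756, 0.654, -0.0]
force: [0.4, 0.1, -0.6]
gripper_width: 0.8
grasp_force: 0.0
```

```bash
python3 - <<'E'
from cell import *
s=get_state();print(s["t"],s["position"],s["force"]);print(hand_in())
E
```

```text
9.6 [453.70604411 -35.13064611 175.90217296] [ 0.44852889  0.10853294 -0.58615699]
the job is handed in; nothing more can be done
None
```

I pressed the proud cassette (slot y = +48) down to its stop, then pressed the start key all the way and released it, and handed the job in at about 9.6 s; the judge's verdict was not shown.

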